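# Pair two basement leak alarms with their hub

## Robot

A 6-joint arm with a two-finger parallel gripper is mounted at the origin on the work surface. World frame = base frame: x ahead of the robot, y to its left, z up, the work surface at z = 0. Lengths are in mm, angles in rad, forces in N, time in s.
With the tool pointing down it reaches from about 350 to 975 mm from the base axis. Payload 7.1 kg.
Tool frame: the origin (TCP) lies midway between the tips of the shut fingers; the grasp point (between the pads) lies pinch_z behind it (pinch_z is the distance from the TCP to the grasp point, in mm); z points along the fingers, y is the line along which they close (so a half turn about z gives the same grasp; the last joint's range is limited). The gripper opens to 88 mm and grips with 3 to 60 N. Pads are 20 mm wide; open, the fingers measure 115 mm over their backs; the gripper's body (75 mm by 178 mm) begins 61 mm behind the grasp point.
Start: joints at [1.229, 0.423, 1.63, -0, 1.089, -0.019], TCP at [198.232, 592.713, 222.675] pointing down, gripper open.
Joint ranges: [-3, 3], [-0.9, 2.11], [0.09, 2.58], [-1.31, 4.45], [0.11, 2.69], [-2.54, 2.54]. Speed limits (rad/s): [2.39, 2.39, 3.01, 3.14, 3.14, 3.14].

## Interface

Orientations are given as a rotation vector (axis times angle).
In Python, from workcell import get_obs, get_image, close_job, pinch_z gives the robot as it stands.
- The arm moves only by the tool jog_arm, never from a script. Its argument "commands" is a list of rows, each a list of 3 entries, a list of its own where there are three numbers: the gripper command: -1 is shut, 1 is fully open, values between are in proportion, then the shift along the tool's x, y, z as a fraction of full scale, then the turn, a rotation vector about the tool's x, y, z as a fraction of full scale. In form: [[gripper, [tx, ty, tz], [rx, ry, rz]], ...]. A call has 1 to 10 rows; each row shifts and turns the commanded pose from where the row before left it, along the tool's axes as they then stand; what a row does not reach is not made up. Full scale, the value 1, is 0.1 m for a shift and 45 degrees for a turn. A row lasts 1/10 s, in which the tool goes at most 50 mm and 8.59 degrees, less where a joint would pass 70% of its speed; a pose out of reach is approached as far as the arm can. A call with a number of a shift or a turn outside -1 to 1 is refused whole. A call with a gripper value outside its range is refused whole. The fingers move at their own pace and stop on an object; the grip force is fixed at half the most. Time passes only in rows, so rows that do not move let the fingers close. It gives the time, the measured TCP pose, the force, the opening and the grip force at its end, in the units of the state.
- get_obs(): the state, without advancing time (a new reading comes with each control period).
- get_image(name): name is "scene" or "top"; returns a dict with "image" (420x560x3 uint8, blue, green, red), "z_map" (420x560 float32, mm along the optical axis (not along the pixel's ray), 0 where there is no reading), "intrinsics" (3x3 intrinsics, pixels), "eye" and "orientation" of the camera in the world. Camera axes: x right, y down, z forward; pixel columns grow to the right and rows downward; lengths in mm; the calibration is good to about 2 mm. A picture is of the moment at which its call begins.
- close_job(): hands the job in; it is judged then, once.
The state is a dict: "t": time; "qpos": joint angles; "qvel": joint speeds; "joint_torque": joint torques, N m; "ee_pos": TCP position; "orientation": TCP orientation; "ft_force": force on the tool from outside, world axes, zero at the start; "moment": the same for the moment, N m; "width": finger opening in mm; "grasp_force": force on a finger pad.
Only numpy, scipy, OpenCV 4.12 (cv2) and the standard library are available. Lean on these libraries where they do the work, as an engineer would, in place of code of your own. Each camera call takes 0.05 s, during which the arm holds its last target. There are 200 camera calls.

## Task

Pair the leak alarms by touching their buttons in order: first press the blue button on the hub, then the red button, then the yellow button, each lightly with the fingertips but all the way in, so that it stays down. Leave the spare alarm's black button up, press the alarms where they stand without lifting or shoving them, and do not disturb the other things on the counter.

Things in the scene. Friction and masses are not known exactly. Their poses are not given: they have to be found in the camera images.
- hub: white alarm hub, a box 100 x 130 x 40 mm (its x, y, z) screwed to the counter; origin under its centre; its blue button sits on top, 18 mm from the centre towards its -x side
- blue_button_top (a point): centre of the top face of the blue button on the hub; upright round cap 28 mm across, pressed straight down, standing 12 mm proud of the case when up and 4 mm when all the way in; this point sinks with the button; 52 mm above the counter when up
- blue_button (a joint): moves with the blue button: how far it is pressed in, 0 = standing up, 0.008 m = all the way in on its rubber stop. No click and no return: it starts to move at about 2.5 N, takes about 4.5 N at the end of its travel, and stays wherever it is left
- red_alarm: round white leak alarm with a red button on top: 68 mm across, 29 mm high without the button, about 0.16 kg, loose on rubber feet; origin under its centre, z up. To be paired first
- red_button_top (a point): centre of the top face of the red button at the centre of its alarm; upright round cap 28 mm across, pressed straight down, standing 12 mm proud of the case when up and 4 mm when all the way in; this point sinks with the button; 41 mm above the counter when up
- red_button (a joint): moves with the red button: how far it is pressed in, 0 = standing up, 0.008 m = all the way in on its rubber stop. No click and no return: it starts to move at about 2.5 N, takes about 4.5 N at the end of its travel, and stays wherever it is left
- yellow_alarm: round white leak alarm with a yellow button on top: 68 mm across, 29 mm high without the button, about 0.16 kg, loose on rubber feet; origin under its centre, z up. To be paired second
- yellow_button_top (a point): centre of the top face of the yellow button at the centre of its alarm; upright round cap 28 mm across, pressed straight down, standing 12 mm proud of the case when up and 4 mm when all the way in; this point sinks with the button; 41 mm above the counter when up
- yellow_button (a joint): moves with the yellow button: how far it is pressed in, 0 = standing up, 0.008 m = all the way in on its rubber stop. No click and no return: it starts to move at about 2.5 N, takes about 4.5 N at the end of its travel, and stays wherever it is left
- black_alarm: round white leak alarm with a black button on top: 68 mm across, 29 mm high without the button, about 0.16 kg, loose on rubber feet; origin under its centre, z up. The spare: its button stays up
- black_button_top (a point): centre of the top face of the black button at the centre of its alarm; upright round cap 28 mm across, pressed straight down, standing 12 mm proud of the case when up and 4 mm when all the way in; this point sinks with the button; 41 mm above the counter when up
- black_button (a joint): moves with the black button: how far it is pressed in, 0 = standing up, 0.008 m = all the way in on its rubber stop. No click and no return: it starts to move at about 2.5 N, takes about 4.5 N at the end of its travel, and stays wherever it is left
- mug: white ceramic mug, 82 mm across, 92 mm high, handle to its +y; origin under its centre; not to be disturbed
- brush: red scrub brush lying bristles down, 170 x 52 mm, 77 mm high over its arched handle, long along its x; origin under its centre; not to be disturbed
- funnel: stainless funnel standing on its mouth, 116 mm across, 120 mm high; origin under its centre; not to be disturbed
- bottle: green bottle with a white twist cap, 72 mm across, 210 mm high; origin under its centre; not to be disturbed
Not all that is in view belongs to the job. Leave any green, purple or turquoise look-alike of the yellow_alarm alone.

How it is judged (in metres and radians):
On the way, in this order (a step that is already met when the one before it is completed fails the run):
1. the blue button is pressed in (value of joint blue_button above 0.005 m), for 0.1 s.
2. the red button is pressed in (value of joint red_button above 0.005 m), for 0.1 s.
3. the yellow button is pressed in (value of joint yellow_button above 0.005 m), for 0.1 s.
At the end, for the whole second after the job is handed in: The blue, red and yellow buttons are in by more than 5 of their 8 mm and the black one by less than 2.5 mm; all three alarms stand flat and still on the counter within 25 mm of where they began, and mug, brush, funnel and bottle stand within 25 mm of where they began (value of joint each of blue_button, red_button, yellow_button above 0.005 m and value of joint black_button below 0.0025 m and distance of each of red_alarm, yellow_alarm, black_alarm, mug, brush, funnel, bottle from where it was at the start of the episode below 0.025 m and height (world z) of each of red_alarm, yellow_alarm, black_alarm below 0.008 m and angle between each of red_alarm, yellow_alarm, black_alarm's own z axis and vertical below 0.1 rad and linear speed of each of red_alarm, yellow_alarm, black_alarm below 0.02 m/s and angle between each of mug, brush, funnel, bottle's own z axis and vertical below 0.3 rad); the robot touches nothing.
It fails at once if a button is pressed out of order (red before blue is in, or yellow before red is in) ((value of joint red_button above 0.0025 m and value of joint blue_button below 0.005 m) or (value of joint yellow_button above 0.0025 m and value of joint red_button below 0.005 m)).
It fails at once if the spare alarm's black button is pressed (value of joint black_button above 0.0025 m).
It fails at once if the hub or an alarm is pushed harder than 30 N (contact force between any of the fingers, the arm and hub above 30 N or contact force between any of the fingers, the arm and red_alarm above 30 N or contact force between any of the fingers, the arm and yellow_alarm above 30 N or contact force between any of the fingers, the arm and black_alarm above 30 N).
It fails at once if an alarm is lifted more than 8 mm, tipped, or shoved more than 25 mm ((height (world z) of red_alarm above 0.008 m or angle between red_alarm's own z axis and vertical above 0.2 rad or distance of red_alarm from where it was at the start of the episode above 0.025 m) or (height (world z) of yellow_alarm above 0.008 m or angle between yellow_alarm's own z axis and vertical above 0.2 rad or distance of yellow_alarm from where it was at the start of the episode above 0.025 m) or (height (world z) of black_alarm above 0.008 m or angle between black_alarm's own z axis and vertical above 0.2 rad or distance of black_alarm from where it was at the start of the episode above 0.025 m)).
It fails at once if mug, brush, funnel or bottle is shifted or lifted more than 25 mm or tipped ((distance of mug from where it was at the start of the episode above 0.025 m or angle between mug's own z axis and vertical above 0.3 rad) or (distance of brush from where it was at the start of the episode above 0.025 m or angle between brush's own z axis and vertical above 0.3 rad) or (distance of funnel from where it was at the start of the episode above 0.025 m or angle between funnel's own z axis and vertical above 0.3 rad) or (distance of bottle from where it was at the start of the episode above 0.025 m or angle between bottle's own z axis and vertical above 0.3 rad)).
It also fails if it takes over 48 s, if anything falls off the work surface, if the arm or the gripper's body presses on something with over 40 N, if the wrist force passes 120 N, or if a joint passes its speed limit or range.

## Working session

There is one attempt and no reset: what is moved stays moved. The work goes in short steps, Python scripts to look and compute and a tool call to move; the robot and the scene stay as the last step left them, time stands still between calls to the robot, and variables do not carry over. Pictures are saved under pics/ and viewed, at most 10 in all, crops included, and the job is handed in when it is done.

Besides the shell and the picture viewer there is one more tool, called in YAML: its name, and indented under it one key for each argument. jog_arm: Moves the arm, as the interface text tells. Its arguments: {"type":"object","properties":{"commands":{"type":"array","items":{"type":"array"}}},"required":["commands"]}

```bash
mkdir -p pics
cat > h.py <<'E'
import numpy as np, cv2
from scipy.spatial.transform import Rotation as R
from workcell import *
def cam(n):
    d=get_image(n); o=np.array(d["orientation"],float)
    M=o if o.shape==(3,3) else R.from_rotvec(o).as_matrix()
    K=np.array(d["intrinsics"]); z=d["z_map"]
    v,u=np.indices(z.shape)
    P=np.stack([(u-K[0,2])/K[0,0]*z,(v-K[1,2])/K[1,1]*z,z],-1)@M.T+np.array(d["eye"])
    P[z==0]=np.nan
    return d["image"],P
E
python3 - <<'E'
from h import *
for n in("top","scene"):
    im,P=cam(n); cv2.imwrite(f"pics/{n}0.png",im); np.savez(f"{n}0.npz",im=im,P=P)
    print(n,P[210,280],P[50,50],P[380,500])
o=get_obs();print(o,pinch_z)
E
```

```text
top [553.42971528 -75.86486258   2.75513904] [1422.59137033 1048.15737269 -754.8988567 ] [ -159.05981107 -1121.65183578  -751.55459747]
scene [525.5043076   14.65101555  13.27151443] [-1421.15412842   578.46482563  -149.25844011] [1175.44105184  501.19997766 -747.00692694]
{'t': 0.1, 'qpos': array([ 1.22899867e+00,  4.23756701e-01,  1.63059991e+00, -2.02979820e-05,
        1.08857369e+00, -1.89644999e-02]), 'qvel': array([ 0.00122445, -0.00238448, -0.0037567 , -0.00069306,  0.00057673,
       -0.00021139]), 'joint_torque': array([ 9.94694201e-04, -5.45614493e+01, -2.74324501e+01,  6.45940402e-02,
        1.87924923e-02,  2.13187207e-06]), 'ee_pos': array([198.07986603, 592.26483545, 221.9896085 ]), 'orientation': array([-5.04855429e-01, -3.10053615e+00,  2.07201127e-03]), 'ft_force': array([-0.00955403, -0.45040118,  0.3402492 ]), 'moment': array([-0.00472936, -0.00181288, -0.05580978]), 'grasp_force': 0.0, 'width': 87.8814476041057} 18.700000000000003
```

View pics/top0.png

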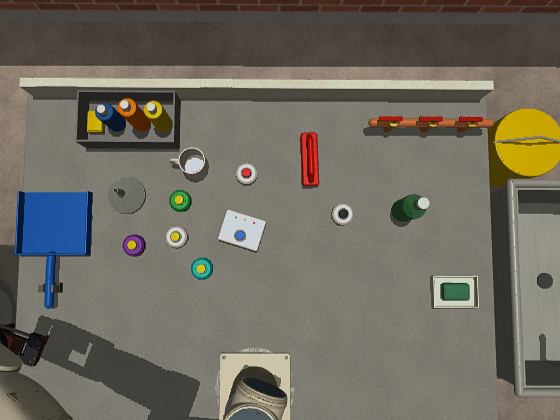

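View pics/scene0.png

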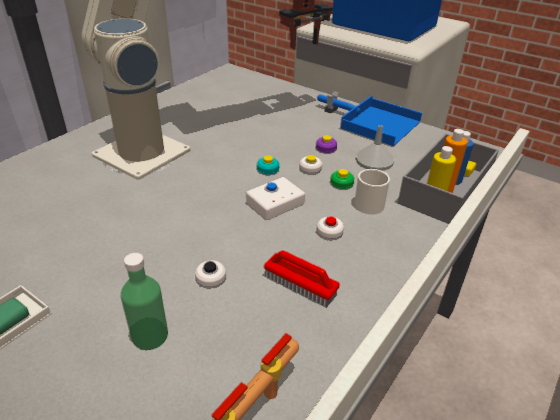

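The top view shows +x up and +y left. Things that could be taken for the targets, by top pixel:
- **Blue:** only the hub's button at (240,236).
- **Red:** the alarm at (246,173). The brush at (310,160) is also red.
- **Yellow buttons:** white body (176,237), green (179,200), purple (134,245) and turquoise (202,268).

I choose the white-bodied one at (176,237). The black spare is at (342,214).

Run:
```python
from h import *
D=np.load("top0.npz");S=np.load("scene0.npz")
def blob(D,cx,cy,f,r=12):
    h=cv2.cvtColor(D["im"],cv2.COLOR_BGR2HSV).astype(int); m=np.zeros(h.shape[:2],bool)
    m[cy-r:cy+r,cx-r:cx+r]=f(h[cy-r:cy+r,cx-r:cx+r])
    P=D["P"][m]; P=P[np.isfinite(P).all(1)]; zt=np.percentile(P[:,2],80); Q=P[abs(P[:,2]-zt)<3]
    return m.sum(),Q.mean(0).round(1),((Q.max(0)+Q.min(0))/2).round(1),np.ptp(Q,0).round(1)
blue=lambda h:(abs(h[...,0]-110)<15)&(h[...,1]>110)
red=lambda h:((h[...,0]<8)|(h[...,0]>172))&(h[...,1]>130)
yel=lambda h:(abs(h[...,0]-27)<7)&(h[...,1]>130)
blk=lambda h:h[...,2]<60
for n,t,s,f in(("blue",(240,236),(272,187),blue),("red",(246,173),(331,222),red),("yel",(176,237),(311,160),yel),("blk",(342,214),(210,268),blk)):
    print(n,*blob(D,*t,f)); print("  scene",*blob(S,*s,f))
for n,(x,y) in dict(green=(179,200),turq=(202,268),purp=(134,245),mug=(192,160),funnel=(118,192)).items(): print(n,D["P"][y,x].round())
i=D["im"][140:290,110:280]; cv2.imwrite("pics/crop.png",cv2.resize(i,None,fx=4,fy=4,interpolation=2)[:600,:800])
```

```text
blue 61 [471.1  48.3  53.1] [470.8  49.2  53.3] [24.7 21.3  5.8]
  scene 65 [472.2  46.7  52.9] [472.   45.1  53.4] [25.  23.1  5.7]
red 66 [668.3  31.7  41.5] [668.3  31.7  41.8] [24.7 24.9  5.4]
  scene 86 [669.2  29.3  42.2] [670.6  29.9  42.6] [23.9 28.4  5.4]
yel 66 [464.6 248.3  42.6] [465.5 249.5  42.6] [21.5 21.9  5.1]
  scene 58 [467.2 248.2  42. ] [467.3 247.4  42.3] [21.9 26.1  5.2]
blk 66 [ 539.7 -270.    42.8] [ 539.5 -270.2   43.1] [21.7 24.6  5.6]
  scene 99 [ 542.9 -274.4   42.2] [ 542.  -274.5   42.3] [22.6 25.6  4.9]
green [578. 238.  45.]
turq [369. 164.  36.]
purp [439. 373.  45.]
mug [714. 208.   0.]
funnel [593. 407. 109.]
```

View pics/crop.png

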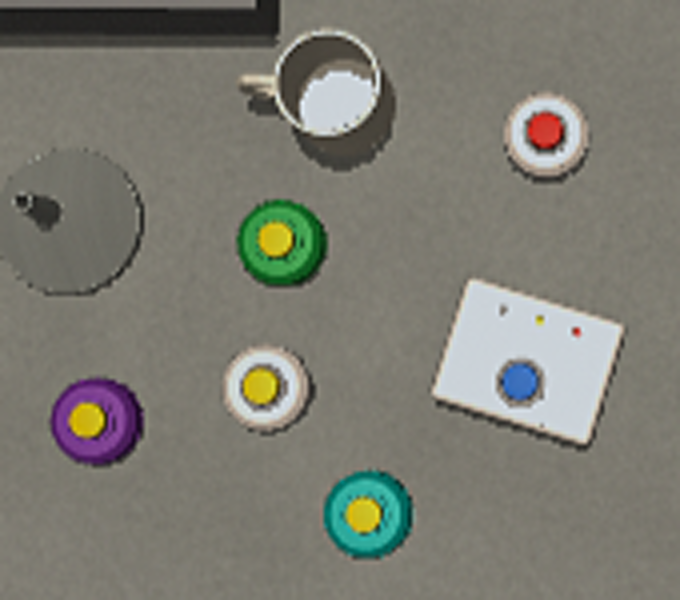

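Heights match the description: blue is 53 against 52, the alarms are about 42 against 41, and both cameras agree to within about 3 mm. The crop confirms the white-bodied yellow at crop (262,387). Targets are blue (471.5, 47.5), red (668.7, 30.5) and yellow (466, 248). I'm moving above blue now with the gripper shut.

jog_arm:
  commands:
    - [-1, [-0.2, -0.2, 0], [0, 0, 0]]
    - [-1, [-0.3, -0.3, 0], [0, 0, 0]]
    - [-1, [-0.3, -0.3, 0], [0, 0, 0]]
    - [-1, [-0.3, -0.3, 0], [0, 0, 0]]
    - [-1, [-0.3, -0.3, 0], [0, 0, 0]]
    - [-1, [-0.3, -0.3, 0], [0, 0, 0]]
    - [-1, [-0.3, -0.3, 0], [0, 0, 0]]
    - [-1, [-0.3, -0.3, 0], [0, 0, 0]]
    - [-1, [-0.3, -0.3, 0], [0, 0, 0]]
    - [-1, [-0.3, -0.3, 0], [0, 0, 0]]

```text
t: 1.1
ee_pos: [381.6, 224.0, 222.6]
orientation: [-0.504, -3.101, 0.0]
ft_force: [0.2, 0.1, -0.1]
width: 11.6
grasp_force: 0.0
```

jog_arm:
  commands:
    - [-1, [-0.3, -0.3, 0], [0, 0, 0]]
    - [-1, [-0.3, -0.3, 0.2], [0, 0, 0]]
    - [-1, [-0.3, -0.3, 0.3], [0, 0, 0]]
    - [-1, [-0.3, -0.3, 0.3], [0, 0, 0]]
    - [-1, [-0.22, -0.2, 0.3], [0, 0, 0]]
    - [-1, [0, 0, 0.1], [0, 0, 0]]
    - [-1, [0, 0, 0], [0, 0, 0]]
    - [-1, [0, 0, 0], [0, 0, 0]]

```text
t: 1.9
ee_pos: [469.8, 51.4, 105.2]
orientation: [-0.504, -3.1, -0.0]
ft_force: [0.4, 0.9, -0.6]
width: 0.6
grasp_force: 0.0
```

```bash
cat >> h.py <<'E'
def go(x,y):
    o=get_obs(); Rm=R.from_rotvec(o["orientation"]).as_matrix()
    d=Rm.T@(np.array([x,y,o["ee_pos"][2]])-o["ee_pos"])
    print(o["t"],o["ee_pos"].round(1),"tool d mm",d.round(1),"zaxis",Rm[:,2].round(3),o["ft_force"].round(2),o["width"])
E
python3 -c "
from h import *
go(471.5,47.5)"
```

```text
1.9 [469.8  51.4 105.2] tool d mm [-2.9 -3.1 -0. ] zaxis [-0.  0. -1.] [ 0.44  0.95 -0.6 ] 0.5707413832672931
```

jog_arm:
  commands:
    - [-1, [-0.03, -0.03, 0.2], [0, 0, 0]]
    - [-1, [0, 0, 0.2], [0, 0, 0]]
    - [-1, [0, 0, 0.07], [0, 0, 0]]
    - [-1, [0, 0, 0], [0, 0, 0]]
    - [-1, [0, 0, 0], [0, 0, 0]]

```text
t: 2.4
ee_pos: [472.4, 47.6, 58.9]
orientation: [0.503, 3.1, 0.0]
ft_force: [0.4, 0.0, -0.0]
width: 0.7
grasp_force: 0.0
```

Run:
```python
from h import *
go(471.5,47.5)
im,P=cam("scene"); cv2.imwrite("pics/b1.png",cv2.resize(im[100:250,190:390],None,fx=4,fy=4))
```

```text
2.4 [472.4  47.6  58.9] tool d mm [ 0.9 -0.4 -0. ] zaxis [ 0.001  0.    -1.   ] [ 0.35  0.02 -0.05] 0.6964671627635574
```

View pics/b1.png

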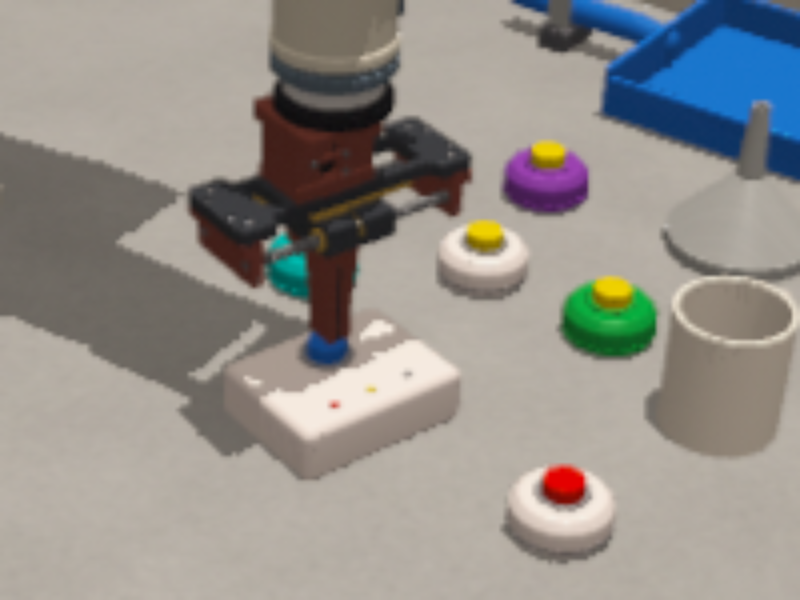

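The shut fingertips sit over the blue button, at about (328,345) in the crop. I'll press in small steps.

jog_arm:
  commands:
    - [-1, [0, 0, 0.03], [0, 0, 0]]
    - [-1, [0, 0, 0.03], [0, 0, 0]]
    - [-1, [0, 0, 0.02], [0, 0, 0]]
    - [-1, [0, 0, 0.02], [0, 0, 0]]
    - [-1, [0, 0, 0.01], [0, 0, 0]]
    - [-1, [0, 0, 0.01], [0, 0, 0]]
    - [-1, [0, 0, 0], [0, 0, 0]]
    - [-1, [0, 0, 0], [0, 0, 0]]

```text
t: 3.25
ee_pos: [472.1, 46.9, 45.9]
orientation: [0.505, 3.101, -0.0]
ft_force: [1.2, 1.0, 1.9]
width: 0.3
grasp_force: 1.0
```

jog_arm:
  commands:
    - [-1, [0, 0, 0.01], [0, 0, 0]]
    - [-1, [0, 0, 0.01], [0, 0, 0]]
    - [-1, [0, 0, 0], [0, 0, 0]]
    - [-1, [0, 0, 0], [0, 0, 0]]

```text
t: 3.65
ee_pos: [472.1, 46.9, 44.3]
orientation: [0.505, 3.1, -0.0]
ft_force: [-0.1, -0.0, 8.2]
width: 0.6
grasp_force: 4.3
```

The button is on its stop at z 44.3 with 8 N. Lifting and going over to red.

jog_arm:
  commands:
    - [-1, [0, 0, -0.1], [0, 0, 0]]
    - [-1, [0, 0, -0.3], [0, 0, 0]]
    - [-1, [-0.2, 0.05, -0.2], [0, 0, 0]]
    - [-1, [-0.4, 0.1, 0], [0, 0, 0]]
    - [-1, [-0.4, 0.1, 0], [0, 0, 0]]
    - [-1, [-0.4, 0.1, 0], [0, 0, 0]]
    - [-1, [-0.4, 0.1, 0], [0, 0, 0]]
    - [-1, [-0.12, 0.02, 0.2], [0, 0, 0]]
    - [-1, [0, 0, 0.2], [0, 0, 0]]
    - [-1, [0, 0, 0], [0, 0, 0]]

```text
t: 4.65
ee_pos: [666.3, 30.4, 60.9]
orientation: [-0.504, -3.094, 0.002]
ft_force: [-0.3, -0.3, -0.1]
width: 0.3
grasp_force: 0.0
```

Run:
```python
from h import *
go(668.7,30.5)
im,P=cam("scene"); cv2.imwrite("pics/r1.png",cv2.resize(im[130:280,220:420],None,fx=4,fy=4))
```

```text
4.65 [666.3  30.4  60.9] tool d mm [-2.2  0.9 -0. ] zaxis [-0.007 -0.    -1.   ] [-0.32 -0.29 -0.13] 0.25822319908373487
```

View pics/r1.png

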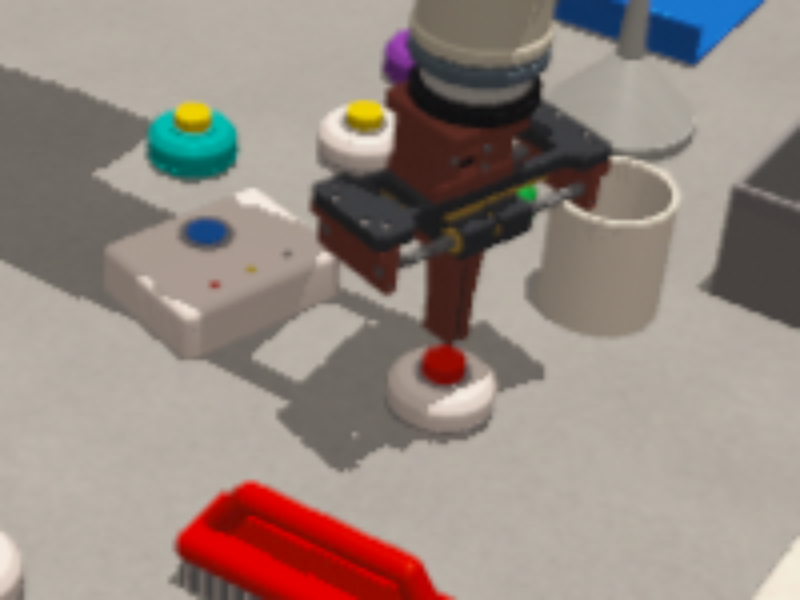

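Blue is flush at crop (207,232), and the tips are over red at (445,345). Pressing red, with the mug clear.

jog_arm:
  commands:
    - [-1, [-0.02, 0, 0.1], [0, 0, 0]]
    - [-1, [0, 0, 0.06], [0, 0, 0]]
    - [-1, [0, 0, 0], [0, 0, 0]]
    - [-1, [0, 0, 0.02], [0, 0, 0]]
    - [-1, [0, 0, 0.02], [0, 0, 0]]
    - [-1, [0, 0, 0.02], [0, 0, 0]]
    - [-1, [0, 0, 0.02], [0, 0, 0]]
    - [-1, [0, 0, 0.01], [0, 0, 0]]
    - [-1, [0, 0, 0], [0, 0, 0]]
    - [-1, [0, 0, 0], [0, 0, 0]]

```text
t: 5.7
ee_pos: [671.0, 30.0, 39.0]
orientation: [0.505, 3.1, 0.0]
ft_force: [0.6, 0.3, 2.0]
width: 0.4
grasp_force: 0.5
```

jog_arm:
  commands:
    - [-1, [0, 0, 0.02], [0, 0, 0]]
    - [-1, [0, 0, 0.02], [0, 0, 0]]
    - [-1, [0, 0, 0.01], [0, 0, 0]]
    - [-1, [0, 0, 0], [0, 0, 0]]
    - [-1, [0, 0, 0], [0, 0, 0]]

```text
t: 6.2
ee_pos: [671.0, 30.0, 33.9]
orientation: [0.505, 3.101, 0.0]
ft_force: [-0.1, -0.3, 1.3]
width: 0.4
grasp_force: 0.9
```

jog_arm:
  commands:
    - [-1, [0, 0, 0.01], [0, 0, 0]]
    - [-1, [0, 0, 0.01], [0, 0, 0]]
    - [-1, [0, 0, 0], [0, 0, 0]]
    - [-1, [0, 0, 0], [0, 0, 0]]

```text
t: 6.6
ee_pos: [671.1, 30.0, 33.3]
orientation: [0.505, 3.1, 0.0]
ft_force: [-3.3, 0.3, 12.3]
width: 0.5
grasp_force: 6.4
```

Red is on its stop with 12 N. Lifting and moving to the white-bodied yellow.

jog_arm:
  commands:
    - [-1, [0, 0, -0.1], [0, 0, 0]]
    - [-1, [0, 0, -0.3], [0, 0, 0]]
    - [-1, [0, 0, -0.4], [0, 0, 0]]
    - [-1, [0.33, 0.18, 0], [0, 0, 0]]
    - [-1, [0.4, 0.22, 0], [0, 0, 0]]
    - [-1, [0.4, 0.22, 0], [0, 0, 0]]
    - [-1, [0.4, 0.22, 0], [0, 0, 0]]
    - [-1, [0.4, 0.22, 0], [0, 0, 0]]
    - [-1, [0.4, 0.22, 0], [0, 0, 0]]
    - [-1, [0.3, 0.14, 0], [0, 0, 0]]

```text
t: 7.6
ee_pos: [464.4, 249.5, 112.0]
orientation: [-0.503, -3.1, 0.0]
ft_force: [1.2, 0.3, -0.2]
width: 0.4
grasp_force: 0.0
```

jog_arm:
  commands:
    - [-1, [0, 0, 0.2], [0, 0, 0]]
    - [-1, [0, 0, 0.2], [0, 0, 0]]
    - [-1, [0, 0, 0.1], [0, 0, 0]]
    - [-1, [0, 0, 0], [0, 0, 0]]
    - [-1, [0, 0, 0], [0, 0, 0]]

```text
t: 8.1
ee_pos: [466.8, 247.9, 62.1]
orientation: [-0.506, -3.101, 0.0]
ft_force: [-0.9, 0.1, 0.1]
width: 0.5
grasp_force: 0.0
```

Run:
```python
from h import *
go(466.3,248.2)
im,P=cam("scene"); cv2.imwrite("pics/y1.png",cv2.resize(im[90:240,220:420],None,fx=4,fy=4))
```

```text
8.1 [466.8 247.9  62.1] tool d mm [0.5 0.1 0. ] zaxis [-0. -0. -1.] [-0.94  0.07  0.15] 0.5322451590084496
```

View pics/y1.png

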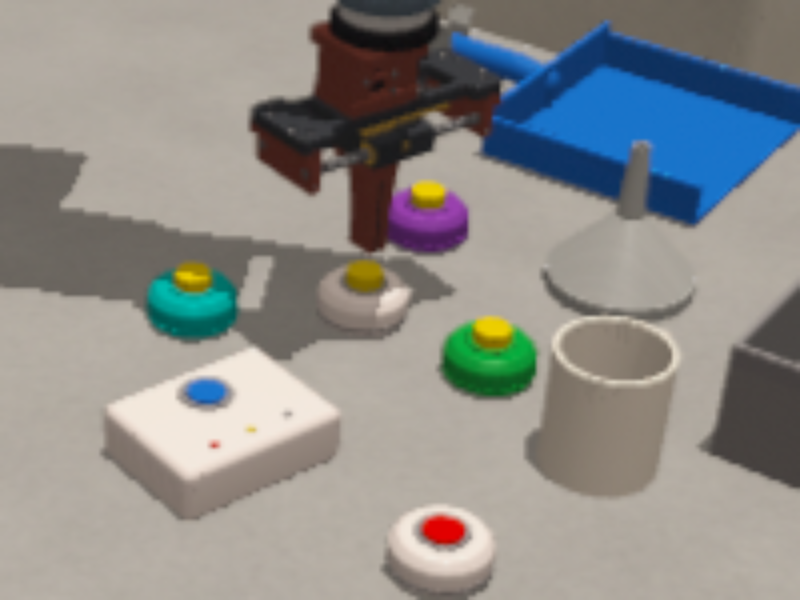

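Blue (207,392) and red (443,530) are both down, and the tips are over the white-bodied yellow at (365,250). Pressing yellow: 62 to about 33.5.

jog_arm:
  commands:
    - [-1, [0, 0, 0.1], [0, 0, 0]]
    - [-1, [0, 0, 0.07], [0, 0, 0]]
    - [-1, [0, 0, 0.02], [0, 0, 0]]
    - [-1, [0, 0, 0.02], [0, 0, 0]]
    - [-1, [0, 0, 0.02], [0, 0, 0]]
    - [-1, [0, 0, 0.02], [0, 0, 0]]
    - [-1, [0, 0, 0.02], [0, 0, 0]]
    - [-1, [0, 0, 0.01], [0, 0, 0]]
    - [-1, [0, 0, 0], [0, 0, 0]]
    - [-1, [0, 0, 0], [0, 0, 0]]

```text
t: 9.15
ee_pos: [467.0, 248.4, 33.9]
orientation: [0.505, 3.1, 0.001]
ft_force: [-0.5, -0.4, 0.4]
width: 0.7
grasp_force: 0.0
```

jog_arm:
  commands:
    - [-1, [0, 0, 0.01], [0, 0, 0]]
    - [-1, [0, 0, 0.01], [0, 0, 0]]
    - [-1, [0, 0, 0], [0, 0, 0]]
    - [-1, [0, 0, 0], [0, 0, 0]]

```text
t: 9.55
ee_pos: [467.1, 248.5, 33.2]
orientation: [0.505, 3.1, 0.001]
ft_force: [-2.9, -1.5, 15.5]
width: 0.6
grasp_force: 7.6
```

Yellow is on its stop with 15 N. Lifting straight up and checking.

jog_arm:
  commands:
    - [-1, [0, 0, -0.1], [0, 0, 0]]
    - [-1, [0, 0, -0.3], [0, 0, 0]]
    - [-1, [0, 0, -0.4], [0, 0, 0]]
    - [-1, [0, 0, -0.4], [0, 0, 0]]
    - [-1, [0, 0, -0.4], [0, 0, 0]]
    - [-1, [0, 0, 0], [0, 0, 0]]
    - [-1, [0, 0, 0], [0, 0, 0]]
    - [-1, [0, 0, 0], [0, 0, 0]]

```text
t: 10.35
ee_pos: [465.7, 247.7, 190.8]
orientation: [-0.505, -3.099, 0.002]
ft_force: [0.5, -1.3, -0.3]
width: 0.5
grasp_force: 0.0
```

Run:
```python
from h import *
im,P=cam("scene"); cv2.imwrite("pics/end.png",cv2.resize(im[90:290,190:420],None,fx=3,fy=3))
for n,x,y in(("blue",272,188),("red",331,222),("yel",311,160),("blk",210,267)): print(n,np.nanmedian(P[y-2:y+3,x-2:x+3].reshape(-1,3),0).round(1))
print(get_obs()["ee_pos"])
```

```text
blue [474.8  47.3  44. ]
red [670.5  30.8  34.1]
yel [469.6 246.2  34.1]
blk [ 545.1 -275.5   40.8]
[465.55657846 247.60845912 190.4571545 ]
```

View pics/end.png

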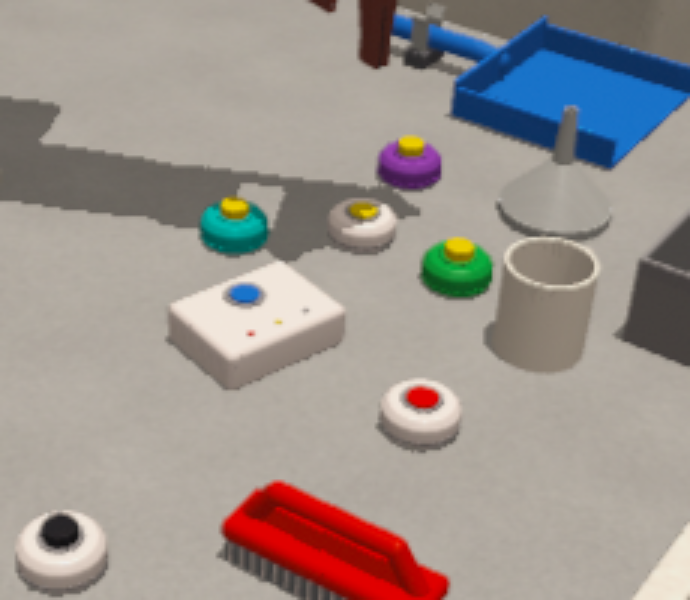

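All three buttons are down (tops at 44, 34 and 34 mm), black is still up at 41 mm, and nothing else has moved. Handing in.

```bash
python3 -c "
from workcell import close_job
print(close_job())"
```

```text
the job is handed in; nothing more can be done
None
```

I pressed blue, red and yellow fully in, in that order, left the black button up and nothing else disturbed, and handed the job in at about 10 s; the verdict was not shown.

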